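Pin a drive test jig shut and hold its contacts down

TASK

A drive lies in the open clamshell test jig. Swing the jig's lid down, then take the long round-headed pin from the wooden rack, push it down through the lid's hole into the base until its collar bears on the lid, and press until the lid is fully shut against its springs. Finish while still holding the pin and pressing it down, so that the lid stays shut; leave the short square-headed pin in the rack and do not shift the dish of screws.

Things in the scene. Friction and masses are not known exactly. Their poses are not given: they have to be found in the camera images.
- jig: Clamshell test jig fixed to the bench: grey plastic base 170 x 136 x 30 mm, aluminium lid, a 16 mm wide, 6 mm high mounting flange along each side, a black drive lying inside. Origin: centre of the underside; x axis from the pin-hole end towards the hinge end, y along the hinge line, z up. Hinge end away from the robot. Two sprung 9 mm rods stand 6 mm out of the base at x = -20, y = +-58.5 mm; they hold the lowered lid ajar.
- lid (a joint): Lid angle, rad: 0 = fully shut, grows as the lid opens (1.57 = upright). Stiff hinge: above 0.06 rad the lid stays where it is left (about 0.25 Nm of friction). Below about 0.06 rad the sprung rods push it open, so an unloaded lid stands ajar at about 0.06 rad; shutting it fully takes about 9 N straight down at the pin hole and keeping it shut about 6 N.
- jig_hinge (a point): Middle of the hinge line, at x = 75, y = 0, z = 30 mm of the jig's frame. The lid turns about the jig's y axis through it. The shut lid lies from here to 157 mm towards the pin-hole end (jig -x), 130 mm wide; its underside is level with the hinge line, its upper face 14 mm higher (a black block 44 x 70 mm, centred 70 mm from the hinge line, stands 5 mm higher still).
- lid_edge (a point): Middle of the lid's free edge, on its upper (outer) face, 157 mm from the hinge line along the lid; moves with the lid. The front 40 mm of the lid is a flat bar that can be pushed.
- lid_hole (a point): Centre of the upper mouth of the lid's hole, 137 mm from the hinge line along the lid, half-way across; hole 13 mm in diameter through 14 mm; its z axis is the hole's axis, outwards. Moves with the lid.
- base_hole (a point): Centre of the mouth of the base's hole, 30 mm above the bench, hole 11.5 mm in diameter, right through the base; z up. With the lid shut it lies 14 mm under lid_hole.
- rack: Fixed wooden pin rack: plate 50 x 160 x 8 mm, its top 62 mm above the bench, on two end legs. Origin at the centre of its underside, y along the row. The two pins hang upright by their collars in 12.5 mm holes at y = +40 and -40 mm; which pin is in which hole varies.
- long_pin_grip (a point): Long pin: steel, round head 22 mm in diameter and 40 mm tall, over a collar 26 mm in diameter and 4 mm thick, over a shank 10 mm in diameter and 40 mm long whose last 10 mm taper to 4 mm. This point is on its axis, 22 mm above the collar's top, 66 mm above the tip; z along the pin, towards the head. 0.08 kg.
- long_pin_tip (a point): Lower end of the long pin's shank, on its axis.
- short_pin_grip (a point): Short pin, to be left in the rack: square head 20 x 20 x 34 mm, collar 26 mm, shank 10 mm thick and 18 mm long. This point is on its axis, 22 mm above the collar's top; the head's top is 100 mm above the bench, so carry the long pin clear over it.
- dish_center (a point): Round steel dish of screws, 85 mm in diameter, 18 mm high, on the bench between the jig and the rack; this is its centre, half-way up.
Things that resemble listed ones, but are neither listed nor needed, are in the scene too. Leave any blue or orange look-alike of the part that bears long_pin_grip alone.

How it is judged:
By the outcome, as a careful person would: the job done as asked, in the order asked, and still so for the second after the job is handed in, while the arm keeps its last pose, push and grip.
It also fails if it takes over 56 s, if anything falls off the work surface, if the arm or the gripper's body presses on something with over 40 N, if the wrist force passes 120 N, or if a joint passes its speed limit or range.

ROBOT

A 6-joint arm with a two-finger parallel gripper is mounted at the origin on a cart in front of the work surface, level with it; the furniture and walls round the work are solid. World frame = base frame: x ahead of the robot, y to its left, z up, the work surface at z = 0. Lengths are in mm, angles in rad, forces in N, time in s.
With the tool pointing down it reaches from about 275 to 850 mm from the base axis. Payload 5.2 kg.
Tool frame: the origin (TCP) lies midway between the tips of the shut fingers; the grasp point (between the pads) lies 19 mm behind it (bot.tcp_to_grasp is the distance from the TCP to the grasp point, in mm); z points along the fingers, y is the line along which they close (so a half turn about z gives the same grasp; the last joint's range is limited). The gripper opens to 85 mm and grips with 20 to 120 N. Pads are 22 mm wide; open, the fingers measure 114 mm over their backs; the gripper's body (76 mm by 85 mm) begins 54 mm behind the grasp point. The pads swing forward as they close: fully open they stand 13 mm farther back than shut.
Start: joints at [-1.549, 0.259, 1.535, -0, 1.348, -0.203], TCP at [122.622, -536.161, 231.31] pointing down, gripper open.
Joint ranges: [-3.14, 3.14], [-0.91, 2.08], [0.19, 2.58], [-1.22, 4.36], [0.22, 2.71], [-3.12, 3.12]. Speed limits (rad/s): [2.57, 2.57, 3.14, 3.14, 3.14, 3.14].

INTERFACE

Orientations are given as a unit quaternion [x, y, z, w].
In Python, from bench import bot, vision, finish_job, spotter gives the robot as it stands.
- The arm moves only by the shell command python3 -m handwheel 'ROWS' [FORCE]. ROWS is JSON, a list of rows, each a list of 3 entries, a list of its own where there are three numbers: the finger opening in m, from 0 to 0.0854, then the shift along the world's x, y, z in m, then the turn, a rotation vector about the world's x, y, z in rad. In form: [[grip, [tx, ty, tz], [ax, ay, az]], ...]. A call has 1 to 8 rows; each row is the pose to reach, as a shift and turn from the pose commanded when the call began; what a row does not reach only later rows make up. A row lasts 1/12 s, in which the tool goes at most 41.7 mm and 7.16 degrees, less where a joint would pass 70% of its speed; a pose out of reach is approached as far as the arm can. A call with a gripper value outside its range is refused whole. The fingers move at their own pace and stop on an object; FORCE is the grip in N (left out, the last holds). Time passes only in rows, so rows that repeat a pose let the fingers close. It gives the time, the measured TCP pose, the force, the opening and the grip force at its end, in the units of the state.
- bot.read_state(): the state, without advancing time (a new reading comes with each control period).
- vision.get_image(name): name is "scene" or "top" or "wrist"; returns a dict with "frame" (420x560x3 uint8, blue, green, red), "fx", "fy", "cx", "cy" (pixels), "world_to_cam" (4x4, takes a point from world to camera coordinates); the wrist camera has in their place "T_tool_cam" (4x4, takes a point from camera to tool coordinates, whose origin is the TCP and whose axes are the flange's). Camera axes: x right, y down, z forward; pixel columns grow to the right and rows downward; lengths in mm; the calibration is good to about 2 mm. A picture is of the moment at which its call begins: read the wrist's pose just before it. There is no depth.
- finish_job(): hands the job in; it is judged then, once.
Trained networks look in the newest picture that a camera, given by its name, has taken for a name from the list of things; names that differ only in an ending like _2 or _b are one class to them, and where a whole thing is asked for, a point or a joint stands for the part that bears it (a point fixed in the world has none). Each returns a list of dicts, best first, with "conf" (0 to 1); they miss things now and then, are a little off and sometimes report something else, mostly with a low value. They report only what shows in the picture. A call takes as long as a camera call. They do not tell look-alikes from the thing itself.
- spotter.recognise(query, camera): "pixel" ([row, column] in pixels, amid what is visible of it).
The state is a dict: "time_s": time; "q": joint angles; "joint_velocities": joint speeds; "joint_torque": joint torques, N m; "ee_pos": TCP position; "ee_rot": TCP orientation; "wrist_force": force on the tool from outside, world axes, zero at the start; "ft_torque": the same for the moment, N m; "gripper_width": opening from 0.0 (shut) to 1.0 (fully open); "finger_force": force on a finger pad.
Only numpy, scipy, OpenCV 4.12 (cv2) and the standard library are available. Lean on these libraries where they do the work, as an engineer would, in place of code of your own. Each camera call takes 0.05 s, during which the arm holds its last target. There are 200 camera calls.

## Working session

There is one attempt and no reset: what is moved stays moved. The work goes in short steps, Python scripts to look and compute and a shell command to move; the robot and the scene stay as the last step left them, time stands still between calls to the robot, and variables do not carry over. Pictures are saved under pics/ and viewed, at most 10 in all, crops included, and the job is handed in when it is done.

```bash
mkdir -p pics; cat > h.py <<'E'
import numpy as np, cv2
from bench import bot, vision, finish_job, spotter
from scipy.spatial.transform import Rotation as R
def cam(name):
    s=bot.read_state(); im=vision.get_image(name)
    K=np.array([[im['fx'],0,im['cx']],[0,im['fy'],im['cy']],[0,0,1]])
    if name=='wrist':
        T=np.eye(4);T[:3,:3]=R.from_quat(s['ee_rot']).as_matrix();T[:3,3]=s['ee_pos']
        c2w=T@np.array(im['T_tool_cam'])
    else: c2w=np.linalg.inv(np.array(im['world_to_cam']))
    return im['frame'],K,c2w
def ray(K,c2w,px):
    d=c2w[:3,:3]@np.linalg.solve(K,[px[1],px[0],1]); return c2w[:3,3],d
def at_z(K,c2w,px,z):
    o,d=ray(K,c2w,px); return o+d*(z-o[2])/d[2]
def proj(K,c2w,p):
    c=np.linalg.inv(c2w)@np.append(p,1); u=K@c[:3]; return u[1]/u[2],u[0]/u[2]
def tri(rs):
    A=0;b=0
    for o,d in rs:
        d=d/np.linalg.norm(d);M=np.eye(3)-np.outer(d,d);A=A+M;b=b+M@o
    return np.linalg.solve(A,b)
E
python3 - <<'E'
from h import *
np.set_printoptions(precision=1,suppress=True)
s=bot.read_state();print(s['time_s'],s['ee_pos'],s['ee_rot'],s['gripper_width'],s['wrist_force'])
Q=['jig','lid_edge','lid_hole','jig_hinge','base_hole','rack','long_pin_grip','short_pin_grip','dish_center']
for n in ['top','scene']:
    f,K,c=cam(n); cv2.imwrite(f'pics/{n}0.png',f); print(n,c[:3,3])
    for q in Q:
        print(q,[(np.round(r['pixel']),round(r['conf'],2),at_z(K,c,r['pixel'],{'jig':30,'rack':62,'dish_center':9,'long_pin_grip':88,'short_pin_grip':88,'base_hole':30,'jig_hinge':30}.get(q,100))) for r in spotter.recognise(q,n)[:4]])
E
```

```text
0.0 [ 122.6 -535.6  230.5] [ 1.   0.1  0.  -0. ] 1.0008626513062406 [-0.  -0.1  0.5]
top [ 373.1  -35.2 1102.7]
jig [(array([199., 368.]), 0.74, array([ 541.9, -268.7,   30. ]))]
lid_edge []
lid_hole [(array([171., 374.]), 0.73, array([ 594. , -266.3,  100. ])), (array([196., 368.]), 0.57, array([ 538.5, -252.6,  100. ]))]
jig_hinge [(array([197., 367.]), 0.82, array([ 546.4, -267.1,   30. ])), (array([208., 291.]), 0.68, array([517. , -87.4,  30. ]))]
base_hole [(array([195., 368.]), 0.55, array([ 551.7, -269.5,   30. ]))]
rack [(array([225., 208.]), 0.93, array([471.9, 102.1,  62. ])), (array([221., 187.]), 0.47, array([480.2, 149.4,  62. ]))]
long_pin_grip [(array([251., 264.]), 0.57, array([414. , -26.1,  88. ])), (array([240., 126.]), 0.57, array([433.3, 274.2,  88. ])), (array([219., 188.]), 0.52, array([482.2, 141.7,  88. ]))]
short_pin_grip []
dish_center [(array([208., 291.]), 0.86, array([521.8, -88.2,   9. ])), (array([170., 381.]), 0.25, array([ 618. , -305.1,    9. ]))]
scene [-62.9 542.6 468.7]
jig [(array([182., 320.]), 0.61, array([ 591.1, -277.5,   30. ]))]
lid_edge [(array([155., 319.]), 0.68, array([ 612.5, -294.1,  100. ])), (array([178., 321.]), 0.6, array([ 499.6, -165.4,  100. ]))]
lid_hole [(array([156., 316.]), 0.87, array([ 608.3, -278.6,  100. ]))]
jig_hinge [(array([183., 321.]), 0.79, array([ 586.7, -275.9,   30. ]))]
base_hole [(array([182., 323.]), 0.69, array([ 586.4, -286.2,   30. ])), (array([221., 291.]), 0.62, array([493.2, -58.2,  30. ]))]
rack [(array([255., 236.]), 0.8, array([435.4, 149.6,  62. ]))]
long_pin_grip [(array([234., 225.]), 0.78, array([470.3, 143.9,  88. ])), (array([258., 330.]), 0.71, array([285.2,  69.7,  88. ])), (array([252., 237.]), 0.51, array([407.9, 168.9,  88. ]))]
short_pin_grip [(array([220., 248.]), 0.82, array([483.2,  77.4,  88. ]))]
dish_center [(array([221., 292.]), 0.85, array([519.3, -88.9,   9. ]))]
```

View pics/top0.png

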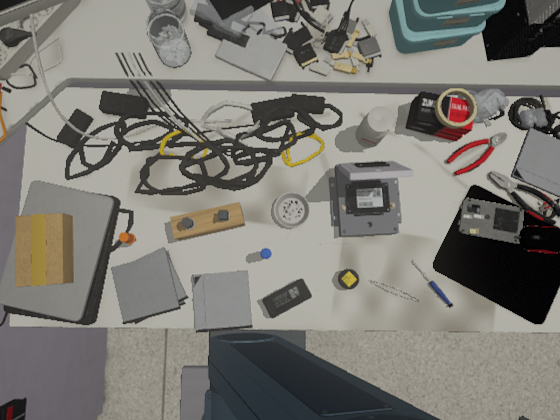

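View pics/scene0.png

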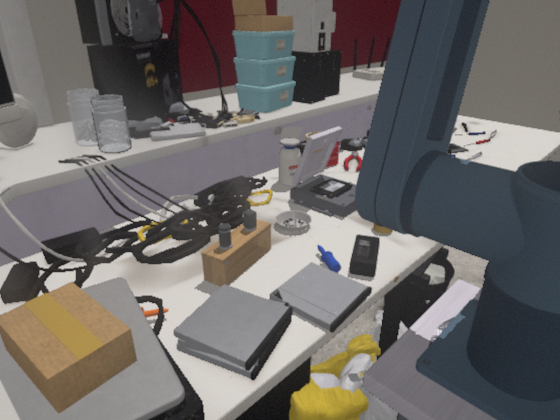

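The top view shows the jig around (row 200, col 368) with its lid near upright (rows 163–177). The rack is at (222, 205) with pins at (219, 188) and (215, 222), and the dish is at (208, 291). The scene view shows the round-headed pin at (234, 225) and the square one at (220, 248). I'll enlarge the jig and rack.

```bash
python3 - <<'E'
from h import *
np.set_printoptions(precision=1,suppress=True)
f=cv2.imread('pics/top0.png')
a=cv2.resize(f[150:250,320:420],None,fx=4,fy=4,interpolation=cv2.INTER_CUBIC)
b=cv2.resize(f[190:250,160:250],None,fx=4,fy=4,interpolation=cv2.INTER_CUBIC)
g=cv2.imread('pics/scene0.png'); c=cv2.resize(g[115:225,275:375],None,fx=3.6,fy=3.6,interpolation=cv2.INTER_CUBIC)
o=np.zeros((600,800,3),np.uint8); o[:400,:400]=a; o[:240,400:760]=b; o[240:600,400:760]=cv2.resize(c,(360,396))[:360]
cv2.imwrite('pics/crop1.png',o)
f,K,c=cam('top');f2,K2,c2=cam('scene')
print('long',tri([ray(K,c,(219,188)),ray(K2,c2,(234,225))]),'short',tri([ray(K,c,(214,222)),ray(K2,c2,(220,248))]))
E
```

```text
long [480.7 140.5  83.4] short [495.   68.   79.7]
```

View pics/crop1.png

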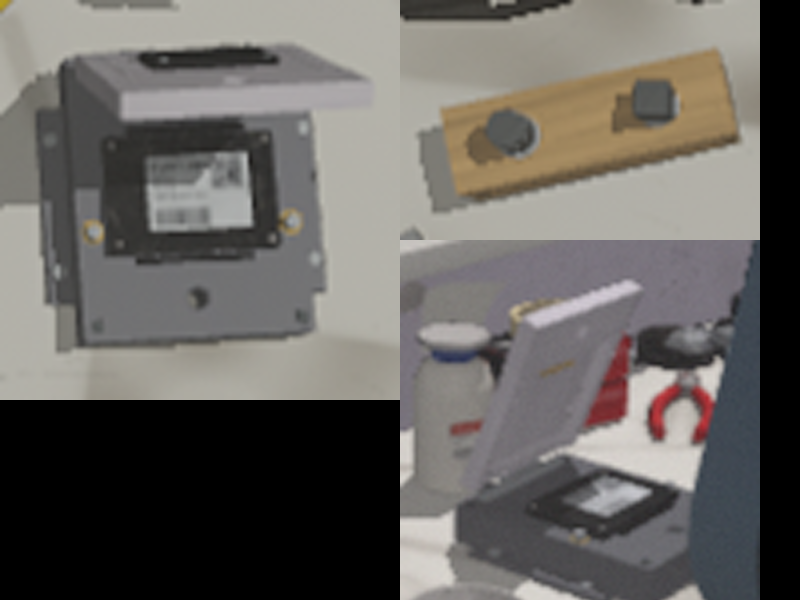

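```bash
cat >> h.py <<'E'
def lidpt(x,y,yaw,th,d,w,h):
    lx=75-d*np.cos(th)+h*np.sin(th); lz=30+d*np.sin(th)+h*np.cos(th)
    c,s=np.cos(yaw),np.sin(yaw); return np.array([x+c*lx-s*w,y+s*lx+c*w,lz])
def jpt(x,y,yaw,p):
    c,s=np.cos(yaw),np.sin(yaw); return np.array([x+c*p[0]-s*p[1],y+s*p[0]+c*p[1],p[2]])
E
python3 - <<'E'
from h import *
from scipy.optimize import least_squares
np.set_printoptions(precision=2,suppress=True)
f,K,c=cam('top'); f2,K2,c2=cam('scene')
def t(u,v): return (150+v/4,320+u/4)
def s(u,v): return (115+(v-240)/3.6,275+(u-400)/3.6)
def res(p):
    x,y,a,th=p
    L=[(t(198,298),jpt(x,y,a,(-62,0,30))),(t(93,232),jpt(x,y,a,(-20,58.5,36))),(t(290,222),jpt(x,y,a,(-20,-58.5,36))),
       (t(118,87),lidpt(*p,157,65,14)),(t(368,79),lidpt(*p,157,-65,14)),(t(122,116),lidpt(*p,157,65,0)),(t(372,105),lidpt(*p,157,-65,0))]
    r=[np.subtract(proj(K,c,q),m) for m,q in L]
    L2=[(s(527,327),lidpt(*p,157,65,0)),(s(640,290),lidpt(*p,157,-65,0))]
    r+=[0.5*np.subtract(proj(K2,c2,q),m) for m,q in L2]
    return np.ravel(r)
o=least_squares(res,[560,-270,0,1.2]); print(o.x); print(o.fun.reshape(-1,2))
p=o.x
print('edge',lidpt(*p,157,0,14),'hole',jpt(p[0],p[1],p[2],(-62,0,30)))
st=bot.read_state();print(R.from_quat(st['ee_rot']).as_matrix())
print('bottle',at_z(K,c,(128,378),100))
E
```

```text
[ 543.51 -265.61    0.06    1.22]
[[ 0.19 -0.7 ]
 [-0.28 -0.17]
 [-0.1   0.33]
 [ 0.45  0.16]
 [-0.39  0.97]
 [-0.   -0.8 ]
 [-0.11 -0.2 ]
 [-0.45  0.83]
 [-0.74  0.1 ]]
edge [ 577.06 -263.52  182.09] hole [ 481.63 -269.47   30.  ]
[[ 0.97  0.22 -0.  ]
 [ 0.22 -0.97 -0.  ]
 [-0.    0.   -1.  ]]
bottle [ 693.31 -277.99  100.  ]
```

```bash
python3 -m handwheel '[[0,[0.04,0.02,0.05],[0,0,-0.02]],[0,[0.5,0.275,0.06],[0,0,-0.16]],[0,[0.5,0.275,0.06],[0,0,-0.16]],[0,[0.5,0.275,0.06],[0,0,-0.16]],[0,[0.5,0.275,0.06],[0,0,-0.16]],[0,[0.5,0.275,0.06],[0,0,-0.16]],[0,[0.5,0.275,0.06],[0,0,-0.16]],[0,[0.5,0.275,0.06],[0,0,-0.16]]]' 30
```

```text
time_s: 1.87
ee_pos: [401.3, -383.1, 278.1]
ee_rot: [0.999, 0.032, 0.0, 0.0]
wrist_force: [0.2, -1.3, 0.2]
gripper_width: -0.002
finger_force: 0.0
```

```bash
python3 -m handwheel '[[0,[0.219,0.121,0.012],[0,0,0]],[0,[0.219,0.121,0.012],[0,0,0]],[0,[0.219,0.121,0.012],[0,0,0]],[0,[0.219,0.121,0.012],[0,0,0]],[0,[0.219,0.121,0.012],[0,0,0]],[0,[0.219,0.121,0.012],[0,0,0]],[0,[0.219,0.121,0.012],[0,0,0]]]'
python3 - <<'E'
from h import *
np.set_printoptions(precision=1,suppress=True)
p=(543.5,-265.6,.06)
for th in (1.22,1.1,.95,.8,.65,.5,.35,.22,.1,.06,0): print(th,lidpt(*p,th,140,0,14)+[11,.6,0])
E
```

```text
time_s: 2.45
ee_pos: [624.3, -258.3, 288.7]
ee_rot: [0.999, 0.035, 0.001, -0.001]
wrist_force: [-1.5, 0.1, -0.6]
gripper_width: 0.001
finger_force: 0.0
1.22 [ 594.5 -262.6  166.3]
1.1 [ 578.4 -263.6  161.1]
0.95 [ 559.4 -264.7  152. ]
0.8 [ 542.  -265.7  140.2]
0.65 [ 526.6 -266.7  125.9]
0.5 [ 513.4 -267.5  109.4]
0.35 [ 502.9 -268.1   91.2]
0.22 [ 496.  -268.5   74.2]
0.1 [ 491.7 -268.8   57.9]
0.06 [ 490.7 -268.8   52.4]
0 [ 489.6 -268.9   44. ]
```

```bash
python3 -m handwheel '[[0,[0,0,-0.041],[0,0,0]],[0,[0,0,-0.082],[0,0,0]],[0,[0,0,-0.122],[0,0,0]],[0,[0,0,-0.122],[0,0,0]],[0,[-0.015,0,-0.122],[0,0,0]],[0,[-0.026,0,-0.123],[0,0,0]],[0,[-0.042,0,-0.129],[0,0,0]],[0,[-0.061,-0.002,-0.138],[0,0,0]]]'
```

```text
time_s: 3.12
ee_pos: [559.7, -266.3, 155.2]
ee_rot: [0.999, 0.033, 0.003, 0.002]
wrist_force: [2.5, 1.0, 0.4]
gripper_width: -0.001
finger_force: 0.7
```

```bash
python3 -m handwheel '[[0,[-0.017,-0.001,-0.012],[0,0,0]],[0,[-0.032,-0.002,-0.026],[0,0,0]],[0,[-0.046,-0.003,-0.043],[0,0,0]],[0,[-0.056,-0.004,-0.061],[0,0,0]],[0,[-0.063,-0.005,-0.078],[0,0,0]],[0,[-0.067,-0.005,-0.094],[0,0,0]],[0,[-0.068,-0.005,-0.098],[0,0,0]],[0,[-0.068,-0.005,-0.099],[0,0,0]]]'
```

```text
time_s: 3.78
ee_pos: [489.9, -270.9, 53.5]
ee_rot: [0.999, 0.032, 0.0, -0.0]
wrist_force: [0.1, 0.2, 0.7]
gripper_width: 0.003
finger_force: 0.0
```

```bash
python3 -m handwheel '[[0.0,[0,0,0.041],[0,0,0]],[0.04,[0,0,0.082],[0,0,0]],[0.07,[-0.02,0,0.123],[0,0,0]],[0.07,[-0.03,0,0.164],[0,0,0]],[0.07,[-0.04,0,0.2],[0,0,0]],[0.07,[-0.04,0,0.2],[0,0,0]],[0.07,[-0.04,0,0.2],[0,0,0]]]'
python3 - <<'E'
from h import *
np.set_printoptions(precision=1,suppress=True)
f,K,c=cam('wrist'); cv2.imwrite('pics/w1.png',f); print(c, K[0,0])
for q in ['lid_hole','lid_edge','dish_center']:
    print(q,[(r['pixel'],round(r['conf'],2),at_z(K,c,r['pixel'],52)) for r in spotter.recognise(q,'wrist')[:3]])
E
```

```text
time_s: 4.37
ee_pos: [451.4, -271.9, 258.3]
ee_rot: [0.999, 0.032, 0.004, 0.004]
wrist_force: [0.3, 0.1, -1.1]
gripper_width: 0.816
finger_force: 0.0
[[   0.1   -1.    -0.3  520.8]
 [  -1.    -0.1   -0.  -266.2]
 [   0.     0.3   -1.   401. ]
 [   0.     0.     0.     1. ]] 375.64093000109875
lid_hole [([84.0, 271.9], 0.73, array([ 540.8, -267.1,   52. ]))]
lid_edge [([83.4, 270.2], 0.67, array([ 541.2, -265.6,   52. ]))]
dish_center [([95.3, 86.2], 0.85, array([ 520.7, -103.7,   52. ])), ([84.7, 269.7], 0.66, array([ 540.1, -265.2,   52. ]))]
```

View pics/w1.png

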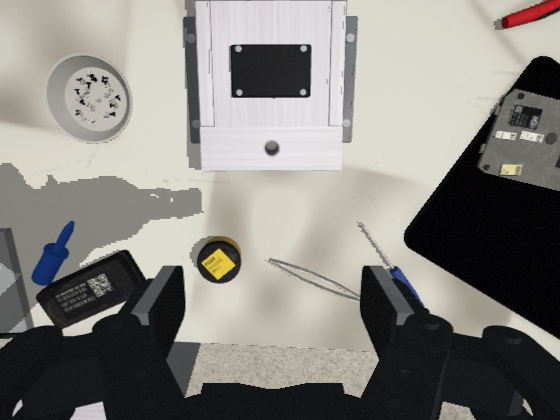

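The lid is down and standing ajar. Its hole shows at (row 148, col 272), and the dish at (98, 90) hasn't moved. Next I'll go to the rack.

```bash
python3 - <<'E'
from h import *
f,K,c=cam('wrist')
for z in (44,52,54): print(z,at_z(K,c,(148,272),z).round(1))
E
python3 -m handwheel '[[0.05,[0,0.04,0],[0,0,0]],[0.05,[-0.005,0.41,0],[0,0,0]],[0.05,[-0.005,0.41,0],[0,0,0]],[0.05,[-0.005,0.41,0],[0,0,0]],[0.05,[-0.005,0.41,0],[0,0,0]],[0.05,[-0.005,0.41,0],[0,0,0]],[0.05,[-0.005,0.41,0],[0,0,0]],[0.05,[-0.005,0.41,0],[0,0,0]]]'
```

```text
44 [ 481.3 -267.1   44. ]
52 [ 482.2 -267.    52. ]
54 [ 482.4 -267.    54. ]
time_s: 5.28
ee_pos: [445.0, 63.4, 251.7]
ee_rot: [0.999, 0.032, -0.001, -0.0]
wrist_force: [0.9, -0.0, 0.1]
gripper_width: 0.583
finger_force: 0.0
```

```bash
python3 -m handwheel '[[0.05,[0,0.04,0],[0,0,0]],[0.05,[0,0.072,0],[0,0,0]],[0.05,[0,0.072,0],[0,0,0]],[0.05,[0,0.072,0],[0,0,0]],[0.05,[0,0.072,0],[0,0,0]]]'
python3 - <<'E'
from h import *
np.set_printoptions(precision=1,suppress=True)
f,K,c=cam('wrist'); cv2.imwrite('pics/w2.png',f)
for q in ['long_pin_grip','short_pin_grip','rack']:
    print(q,[(r['pixel'],round(r['conf'],2),at_z(K,c,r['pixel'],86)) for r in spotter.recognise(q,'wrist')[:3]])
E
```

```text
time_s: 5.7
ee_pos: [445.6, 133.1, 251.8]
ee_rot: [0.999, 0.033, -0.001, 0.0]
wrist_force: [-0.5, 0.4, 0.1]
gripper_width: 0.589
finger_force: 0.0
long_pin_grip [([142.1, 87.2], 0.74, array([476.6, 285.4,  86. ])), ([276.7, 415.7], 0.61, array([375.9,  -0.4,  86. ])), ([155.8, 264.2], 0.55, array([475. , 141.7,  86. ]))]
short_pin_grip [([136.4, 358.6], 0.76, array([495.6,  66.7,  86. ]))]
rack [([141.3, 310.8], 0.95, array([489.2, 104.8,  86. ]))]
```

View pics/w2.png

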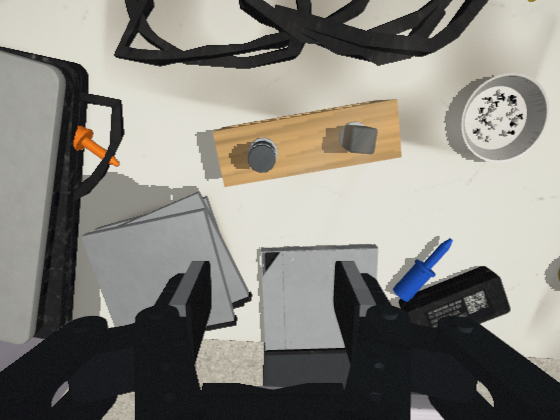

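Wrist view: the round head's top disc is at (row 158, col 262), the square head at (137, 359), and the dish at (118, 503).

```bash
python3 - <<'E'
from h import *
f,K,c=cam('wrist')
print(at_z(K,c,(158,262.5),106).round(1),at_z(K,c,(155.8,264.2),88).round(1),'short top',at_z(K,c,(137,362),100).round(1))
E
```

```text
[476.6 141.6 106. ] [475.9 140.6  88. ] short top [496.7  65.9 100. ]
```

```bash
python3 -m handwheel '[[0.05,[0.031,0.0085,-0.02],[0,0,0]],[0.05,[0.031,0.0085,-0.06],[0,0,0]],[0.05,[0.031,0.0085,-0.1],[0,0,0]],[0.05,[0.031,0.0085,-0.13],[0,0,0]],[0.05,[0.031,0.0085,-0.16],[0,0,0]],[0.05,[0.031,0.0085,-0.175],[0,0,0]],[0.05,[0.031,0.0085,-0.183],[0,0,0]],[0.05,[0.031,0.0085,-0.183],[0,0,0]]]' 60 && python3 -m handwheel '[[0.015,[0,0,0],[0,0,0]],[0.015,[0,0,0],[0,0,0]],[0.015,[0,0,0],[0,0,0]],[0.015,[0,0,0],[0,0,0]],[0.015,[0,0,0],[0,0,0]],[0.015,[0,0,0],[0,0,0]]]' 80
```

```text
time_s: 6.62
ee_pos: [475.9, 140.9, 68.2]
ee_rot: [0.999, 0.032, -0.002, 0.0]
wrist_force: [0.0, -0.3, 0.6]
gripper_width: 0.589
finger_force: 0.0
time_s: 7.12
ee_pos: [478.2, 142.1, 71.5]
ee_rot: [0.999, 0.032, 0.002, -0.0]
wrist_force: [0.3, 1.9, 7.2]
gripper_width: 0.237
finger_force: 78.1
```

```bash
python3 -m handwheel '[[0.015,[0,0,0.015],[0,0,0]],[0.015,[0,0,0.04],[0,0,0]],[0.015,[0,0,0.075],[0,0,0]],[0.015,[0,0,0.11],[0,0,0]],[0.015,[0,0,0.135],[0,0,0]],[0.015,[0,0,0.135],[0,0,0]]]' 80
python3 - <<'E'
from h import *
f,K,c=cam('wrist'); f2,K2,c2=cam('scene')
o=np.zeros((420,800,3),np.uint8); o[:,:560]=f; s=bot.read_state()
r,cc=map(int,proj(K2,c2,np.array(s['ee_pos'])))
k=f2[max(r-60,0):r+60,max(cc-40,0):cc+40]; k=cv2.resize(k,(240,360),interpolation=cv2.INTER_CUBIC); o[:360,560:]=k
cv2.imwrite('pics/w3.png',o); print(r,cc,s['ee_pos'],s['wrist_force'],s['gripper_width'])
E
```

```text
time_s: 7.62
ee_pos: [480.2, 142.0, 211.1]
ee_rot: [0.999, 0.033, 0.006, -0.0]
wrist_force: [0.5, -0.1, -0.2]
gripper_width: 0.237
finger_force: 80.5
172 219 [477.49263257 141.75940385 206.1532348 ] [ 0.47044766 -0.27098385  0.3573501 ] 0.23840859740824855
```

View pics/w3.png

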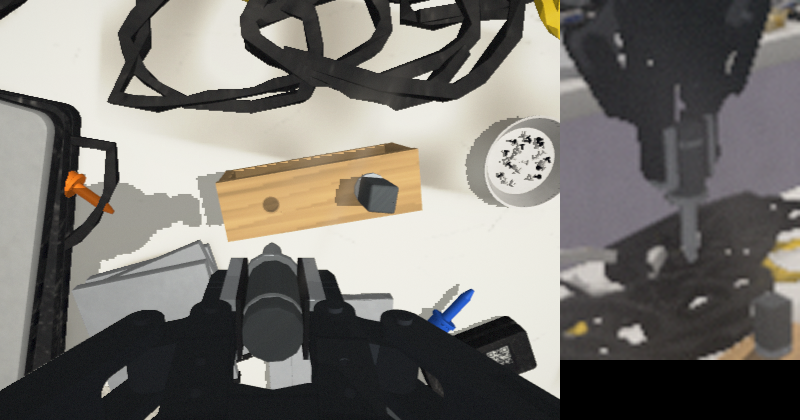

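The pin is held upright, with its tip at (row 245, col 272). The empty rack hole is at (204, 271), and the square pin is still in place.

```bash
python3 - <<'E'
from h import *
s=bot.read_state(); f,K,c=cam('wrist'); e=np.array(s['ee_pos'])
f=f[:,:560]
for dz in (43,47,51): print(dz,np.round(proj(K,c,e-[0,0,dz]),1))
print('rack hole',at_z(K,c,(204,271),62).round(1),e.round(1),R.from_quat(s['ee_rot']).as_matrix()[:,2].round(3))
g=cv2.cvtColor(f,cv2.COLOR_BGR2GRAY); print(g[236:262:2,262:284:2])
E
```

```text
43 [244.5 272.6]
47 [241.8 272.6]
51 [239.3 272.6]
rack hole [473.2 142.6  62. ] [477.5 141.8 206.2] [ 0.004 -0.    -1.   ]
[[238 238 237 238 238 239 238 238 238 238 239]
 [238 237 237 238 238 238 238 238 238 238 238]
 [237 238 238 238 238 238 238 238 238 238 238]
 [238 237 238 237 221 176 235 238 238 238 238]
 [238 238 233 154  97  97  96 173 237 238 239]
 [238 223  94  97  96  98  95  94 120 236 239]
 [237  92  94  96  95  98  95  93  93 159 239]
 [222  94  94  96  95  96  94  93  93 104 238]
 [179  89  94  94  97  98  98  92  91  87 235]
 [ 96 102 112 117 124 128 136 146 101  96 104]
 [114 119 117 117 118 116 118 118 116 121 105]
 [117 116 115 116 116 116 116 115 117 115 113]
 [115 113 112 110 107  92  77  85 113 113 114]]
```

```bash
python3 -m handwheel '[[0.015,[0,-0.04,0],[0,0,0]],[0.015,[0.004,-0.41,0],[0,0,0]],[0.015,[0.004,-0.41,0],[0,0,0]],[0.015,[0.004,-0.41,0],[0,0,0]],[0.015,[0.004,-0.41,0],[0,0,0]],[0.015,[0.004,-0.41,0],[0,0,0]],[0.015,[0.004,-0.41,0],[0,0,0]],[0.015,[0.004,-0.41,0],[0,0,0]]]' 80
```

```text
time_s: 8.43
ee_pos: [478.6, -191.3, 202.9]
ee_rot: [0.999, 0.032, -0.001, -0.001]
wrist_force: [0.8, -0.5, -0.2]
gripper_width: 0.235
finger_force: 80.5
```

```bash
python3 -m handwheel '[[0.015,[0,-0.04,0],[0,0,0]],[0.015,[0.002,-0.077,0],[0,0,0]],[0.015,[0.002,-0.077,-0.03],[0,0,0]],[0.015,[0.002,-0.077,-0.065],[0,0,0]],[0.015,[0.002,-0.077,-0.085],[0,0,0]],[0.015,[0.002,-0.077,-0.085],[0,0,0]],[0.015,[0.002,-0.077,-0.085],[0,0,0]],[0.015,[0.002,-0.077,-0.085],[0,0,0]]]' 80
python3 - <<'E'
from h import *
s=bot.read_state(); f,K,c=cam('wrist'); e=np.array(s['ee_pos']); f2,K2,c2=cam('scene')
print(e.round(1),np.round(proj(K,c,e-[0,0,47]),1))
o=np.zeros((600,800,3),np.uint8); o[:600,:480]=cv2.resize(f[120:270,210:330],(480,600),interpolation=cv2.INTER_CUBIC)
o[:600,480:]=cv2.resize(f2[90:210,280:344],(320,600),interpolation=cv2.INTER_CUBIC)
cv2.imwrite('pics/w4.png',o)
cv2.imwrite('pics/w4full.png',f)
for z in (52,):
  for q in ['lid_hole','long_pin_tip']:
    print(q,[(r['pixel'],round(r['conf'],2),at_z(K,c,r['pixel'],z).round(1)) for r in spotter.recognise(q,'wrist')[:2]])
E
```

```text
time_s: 9.1
ee_pos: [482.3, -267.0, 120.2]
ee_rot: [0.999, 0.033, 0.0, 0.0]
wrist_force: [0.1, 0.0, -0.6]
gripper_width: 0.241
finger_force: 80.6
[ 482.3 -267.   120.2] [241.6 272.6]
lid_hole [([124.2, 276.0], 0.65, array([ 542.6, -264.9,   52. ]))]
long_pin_tip [([310.3, 274.0], 0.82, array([ 428.6, -271.4,   52. ]))]
```

View pics/w4.png

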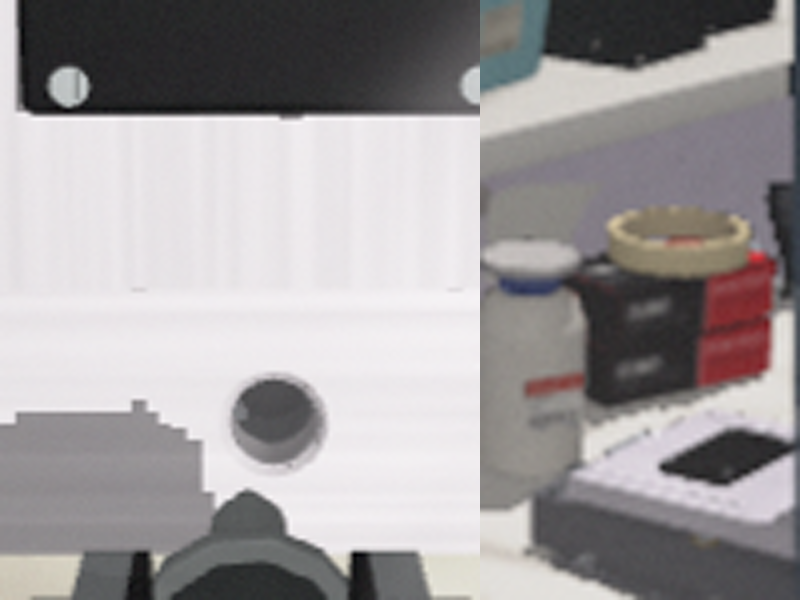

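The hole is at (row 226, col 279.5) and the pin tip at (244, 272).

```bash
python3 - <<'E'
from h import *
s=bot.read_state(); f,K,c=cam('wrist'); e=np.array(s['ee_pos']); print(e.round(1))
h=at_z(K,c,(225.75,279.5),53)
for dz in (46,48,50): print(dz,h.round(1),at_z(K,c,(244.3,272.25),e[2]-dz).round(1))
E
```

```text
[ 482.9 -267.3  121.4]
46 [ 485.2 -271.4   53. ] [ 481.8 -267.3   75.4]
48 [ 485.2 -271.4   53. ] [ 481.  -267.4   73.4]
50 [ 485.2 -271.4   53. ] [ 480.3 -267.4   71.4]
```

```bash
python3 -m handwheel '[[0.015,[0.004,-0.004,0],[0,0,0]],[0.015,[0.004,-0.004,-0.014],[0,0,0]],[0.015,[0.004,-0.004,-0.014],[0,0,0]],[0.015,[0.004,-0.004,-0.014],[0,0,0]]]' 80
python3 - <<'E'
from h import *
s=bot.read_state(); f,K,c=cam('wrist'); e=np.array(s['ee_pos']); print(e.round(1))
cv2.imwrite('pics/w5.png',cv2.resize(f[190:270,220:330],(770,560),interpolation=cv2.INTER_CUBIC))
E
```

```text
time_s: 9.68
ee_pos: [485.8, -270.6, 105.5]
ee_rot: [0.999, 0.032, -0.0, -0.0]
wrist_force: [1.1, -0.2, 0.8]
gripper_width: 0.236
finger_force: 80.6
[ 485.8 -270.6  105.5]
```

View pics/w5.png

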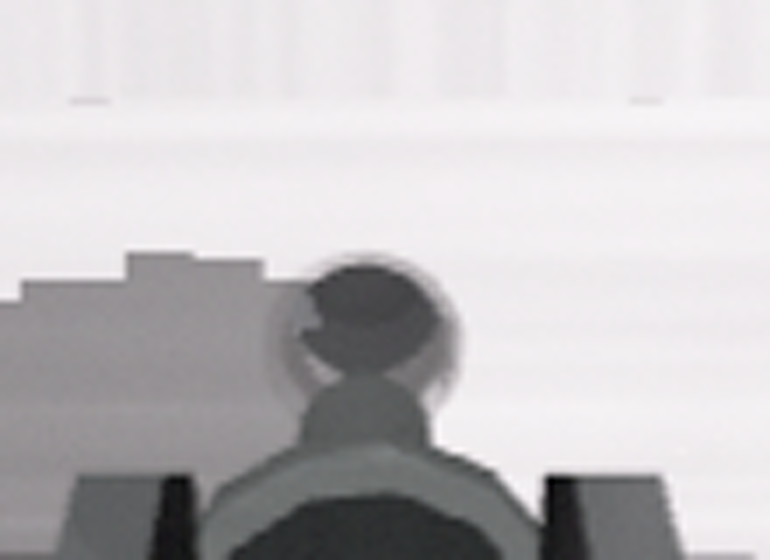

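Tip at (245, 272) and hole centre at (239, 272.8), so they are aligned sideways. I'll compute the remaining x offset.

```bash
python3 - <<'E'
from h import *
s=bot.read_state(); f,K,c=cam('wrist'); e=np.array(s['ee_pos']); print(e.round(1))
for z in (51,54): print(at_z(K,c,(239.1,272.8),z).round(1))
for dz in (46,49): print(at_z(K,c,(245,272.1),e[2]-dz).round(1))
E
```

```text
[ 486.  -270.9  105.9]
[ 484.5 -271.1   51. ]
[ 485.6 -271.    54. ]
[ 484.4 -270.7   59.9]
[ 483.2 -270.8   56.9]
```

```bash
python3 -m handwheel '[[0.015,[0,0,-0.005],[0,0,0]],[0.015,[0,0,-0.01],[0,0,0]],[0.015,[0,0,-0.015],[0,0,0]],[0.015,[0,0,-0.02],[0,0,0]],[0.015,[0,0,-0.025],[0,0,0]],[0.015,[0,0,-0.025],[0,0,0]]]' 90
```

```text
time_s: 10.28
ee_pos: [486.0, -270.5, 79.6]
ee_rot: [0.999, 0.032, -0.0, -0.0]
wrist_force: [1.1, -0.7, -1.3]
gripper_width: 0.238
finger_force: 87.9
```

```bash
python3 -m handwheel '[[0.015,[0,0,-0.004],[0,0,0]],[0.015,[0,0,-0.008],[0,0,0]],[0.015,[0,0,-0.012],[0,0,0]],[0.015,[0,0,-0.015],[0,0,0]],[0.015,[0,0,-0.015],[0,0,0]]]' 90
```

```text
time_s: 10.7
ee_pos: [486.0, -270.7, 65.0]
ee_rot: [0.999, 0.032, -0.0, -0.0]
wrist_force: [3.0, 1.8, -2.4]
gripper_width: 0.238
finger_force: 87.9
```

```bash
python3 -m handwheel '[[0.015,[0.0005,0.0003,-0.003],[0,0,0]],[0.015,[0.0005,0.0003,-0.006],[0,0,0]],[0.015,[0.0005,0.0003,-0.009],[0,0,0]],[0.015,[0.0005,0.0003,-0.011],[0,0,0]],[0.015,[0.0005,0.0003,-0.011],[0,0,0]]]' 100
```

```text
time_s: 11.12
ee_pos: [486.1, -270.7, 55.0]
ee_rot: [0.999, 0.033, -0.0, 0.0]
wrist_force: [-1.6, -0.2, 3.6]
gripper_width: 0.232
finger_force: 97.6
```

Pressing now; the upward force is starting to build.

```bash
python3 -m handwheel '[[0.015,[0,0,-0.0015],[0,0,0]],[0.015,[0,0,-0.003],[0,0,0]],[0.015,[0,0,-0.0045],[0,0,0]],[0.015,[0,0,-0.0045],[0,0,0]],[0.015,[0,0,-0.0045],[0,0,0]]]' 100
```

```text
time_s: 11.53
ee_pos: [486.1, -270.9, 53.2]
ee_rot: [0.999, 0.033, -0.0, 0.001]
wrist_force: [-8.1, 4.2, 25.1]
gripper_width: 0.235
finger_force: 100.6
```

```bash
python3 -m handwheel '[[0.015,[-0.0008,0.0004,0],[0,0,0]],[0.015,[-0.0008,0.0004,0],[0,0,0]],[0.015,[-0.0008,0.0004,0],[0,0,0]],[0.015,[-0.0008,0.0004,0],[0,0,0]]]' 100
python3 - <<'E'
from h import *
s=bot.read_state(); f,K,c=cam('wrist'); f2,K2,c2=cam('scene')
print(np.round(s['ee_pos'],1),np.round(s['wrist_force'],1))
o=np.zeros((600,800,3),np.uint8); o[:320,:400]=cv2.resize(f,(400,320)); o[:,400:]=cv2.resize(f2[150:225,285:345],(400,500),interpolation=cv2.INTER_CUBIC)[:600] if 0 else cv2.resize(f2[140:230,280:340],(400,600),interpolation=cv2.INTER_CUBIC)
# predicted outlines of lid front edge top for th=0 / .06
p=(543.5,-265.6,.06)
for th in (0,.03,.06): print(th,[np.round(proj(K,c,lidpt(*p,th,157,w,14)),1) for w in (65,-65)],[np.round(proj(K2,c2,lidpt(*p,th,157,65,h)),1) for h in (0,14)])
o[330:600,:400]=cv2.resize(f[190:280,180:400],(400,270))
cv2.imwrite('pics/w6.png',o)
E
```

```text
time_s: 11.87
ee_pos: [486.1, -270.8, 53.2]
ee_rot: [0.999, 0.033, 0.001, 0.001]
wrist_force: [-4.6, 4.2, 22.7]
gripper_width: 0.233
finger_force: 100.5
[ 486.1 -270.8   53.2] [-4.6  4.2 22.7]
0 [array([320.1, 126. ]), array([321.2, 410.6])] [array([205.5, 343.5]), array([200.3, 343.9])]
0.03 [array([325., 122.]), array([326.1, 414.5])] [array([203.7, 343.6]), array([198.4, 343.8])]
0.06 [array([329.8, 117.7]), array([330.9, 418.6])] [array([201.9, 343.6]), array([196.6, 343.8])]
```

View pics/w6.png

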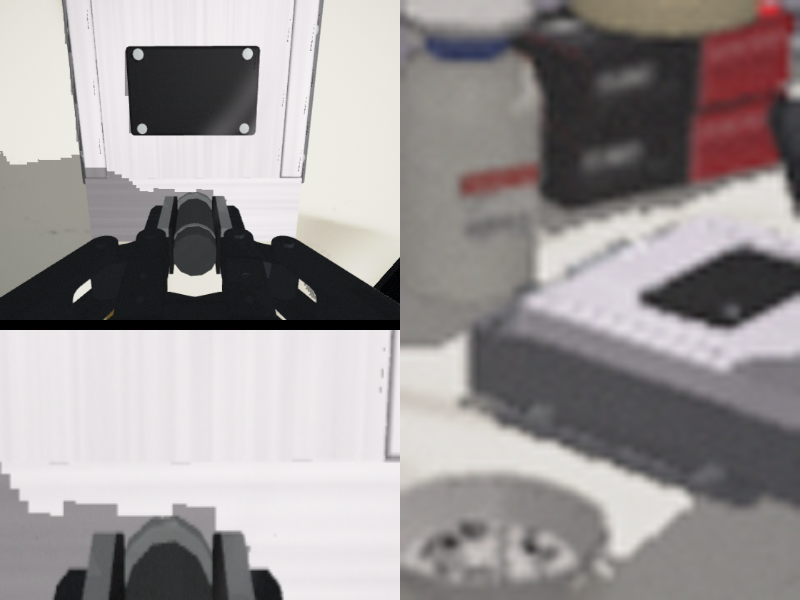

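The scene crop shows the lid lying flush on the base with no gap. The pin is in place under the gripper and the dish hasn't moved. I'll check the lid angle numerically from its side edges.

```bash
python3 - <<'E'
from h import *
f,K,c=cam('wrist'); g=cv2.cvtColor(f,cv2.COLOR_BGR2GRAY).astype(int)
p=(545,-267.5,.06)
for row in (270,290,300):
    r=g[row]; print(row,'L',r[108:140],'R',r[398:430])
for th in (0,.03,.06):
  for d in (115,130,145): print(th,d,[np.round(proj(K,c,lidpt(*p,th,d,w,14)),1) for w in (65,-65)])
E
```

```text
270 L [153 151 151 152 152 152 153 153 151 152 152 153 151 153 150 145 137 140
 139 140 138 139 138 139 141 140 139 139 139 141 139 139] R [234 233 233 233 233 233 233 233 232 232 233 232 233 233 231 232 232 232
 231 233 233 235 235 234 235 234 235 234 234 235 234 234]
290 L [152 152 151 152 153 152 151 151 151 151 151 151 151 151 149 152 149 148
 143 145 143 143 141 143 142 143 143 143 142 143 142 143] R [236 236 235 236 235 235 235 235 235 235 236 234 234 234 235 234 234 233
 225 211 211 211 209 209 208 208 206 208 208 208 205 203]
300 L [150 148 149 151 149 149 150 151 149 149 149 149 149 149 149 150 150 149
 149 144 142 144 143 143 142 142 142 145 144 143 142 144] R [234 233 234 234 234 233 233 234 233 233 233 234 233 233 233 232 229 219
 208 209 209 208 206 206 206 207 206 205 205 204 203 203]
0 115 [array([230. , 120.5]), array([231.3, 426. ])]
0 130 [array([262.6, 124.1]), array([263.9, 422. ])]
0 145 [array([293.7, 127.5]), array([294.8, 418.2])]
0.03 115 [array([231.6, 117.1]), array([232.9, 429.4])]
0.03 130 [array([265.3, 120.5]), array([266.6, 425.6])]
0.03 145 [array([297.5, 123.7]), array([298.7, 422. ])]
0.06 115 [array([232.9, 113.7]), array([234.4, 433. ])]
0.06 130 [array([267.8, 116.7]), array([269.1, 429.5])]
0.06 145 [array([301.2, 119.7]), array([302.4, 426.1])]
```

The measured lid width is 290 px, against 291 predicted for fully shut and 298 at 0.03 rad. The lid is shut, with about 23 N held on the pin.

```bash
python3 -c "
from bench import finish_job
print(finish_job())"
```

```text
the job is handed in; nothing more can be done
None
```

I handed the job in with the lid fully shut: the long pin is through it into the base, still gripped and pressed down with about 23 N. The short pin is still in the rack and I saw no shift of the dish; the clock was at about 12 s of the 56 s allowed.

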